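# Trip-and-acknowledge check on an eyelet-press die unit

### The job

Do the start-of-shift safety check on the eyelet-press die unit with a light fingertip: first press the black guard ring down (its yellow tab is the handy place), then the blue button, then the green button, each well past half of its travel so that it stays down. Press gently, leave the red stop button alone, pick nothing up, and do not shove the button boxes or the things standing around.

Things in the scene. Friction and masses are not known exactly. Their poses are not given: they have to be found in the camera images.
- die_unit: Lower die unit fixed to the bench: blue block 110 x 110 mm on a black foot, 60 mm-radius black guard ring above a black cone with a steel die (die top 100 mm above the bench), dark side plates up to 95 mm high. Origin at the centre of its underside; its own -x direction points from the centre to the yellow tab.
- tab_top (a point): Centre of the upper face of the yellow tab (36 x 36 mm, 8 mm thick) on the guard ring, 75 mm from the ring's centre, 128 mm above the bench while the ring is up. It moves with the ring. Nothing is under the tab except the bench and, inward, the unit.
- guard_ring (a joint): Black guard ring (diameter 120 mm, 8 mm thick) with the yellow tab; the ring and tab go down together without tilting, wherever they are pressed. Pushing it down takes about 3 N at first, rising evenly to about 5.5 N at the bottom; it goes straight down 14 mm to a hard stop and stays where it is left (it does not spring back). Value in m: 0 = up, 0.014 = fully down. Half-way (0.007) or more counts as pressed.
- blue_box: Push-button station: grey box 80 x 80 mm, 60 mm high, standing loose on the bench on a rubber foot (0.7 kg), with a flat round blue cap (diameter 40 mm, in an aluminium collar of 54 mm whose top is 66 mm above the bench) on top. Origin at the centre of its underside, z up. The colours tell the stations apart; they change places.
- blue_top (a point): Centre of the upper face of the blue cap, 86 mm above the bench while up; moves with the cap.
- blue_cap (a joint): Blue button. Pushing it down takes about 3 N at first, rising evenly to about 5.5 N at the bottom; it goes straight down 14 mm to a hard stop and stays where it is left (it does not spring back). Value in m: 0 = up, 0.014 = fully down. Half-way (0.007) or more counts as pressed.
- green_box: Push-button station: grey box 80 x 80 mm, 60 mm high, standing loose on the bench on a rubber foot (0.7 kg), with a flat round green cap (diameter 40 mm, in an aluminium collar of 54 mm whose top is 66 mm above the bench) on top. Origin at the centre of its underside, z up. The colours tell the stations apart; they change places.
- green_top (a point): Centre of the upper face of the green cap, 86 mm above the bench while up; moves with the cap.
- green_cap (a joint): Green button. Pushing it down takes about 3 N at first, rising evenly to about 5.5 N at the bottom; it goes straight down 14 mm to a hard stop and stays where it is left (it does not spring back). Value in m: 0 = up, 0.014 = fully down. Half-way (0.007) or more counts as pressed.
- red_box: Push-button station: yellow box 80 x 80 mm, 60 mm high, standing loose on the bench on a rubber foot (0.7 kg), with a red mushroom stop button (diameter 44 mm, top 84 mm above the bench) on top. Origin at the centre of its underside, z up. The colours tell the stations apart; they change places.
- red_cap (a joint): Red stop button, to be left alone. Value in m, 0 = up, 0.014 = fully down.
- punch: Bystander: steel setting punch standing upright, 38 mm foot, 70 mm high. Origin at the centre of its underside.
- tub: Bystander: grey round tub of steel eyelets, 100 mm diameter, 45 mm high. Origin at the centre of its underside.
- driver: Bystander: screwdriver 180 mm long lying on the bench along its own x axis. Origin on its underside near mid-length.
There are look-alikes about, which are no part of the job. Of the things that look like the die_unit, take the one that is nearest to the robot's base at the start.

How it is judged:
By the outcome, as a careful person would: the job done as asked, in the order asked, and still so for the second after the job is handed in, with the robot touching nothing.
It also fails if it takes over 54 s, if anything falls off the work surface, if the arm or the gripper's body presses on something with over 40 N, if the wrist force passes 120 N, or if a joint passes its speed limit or range.

### The arm

A 7-joint arm with a two-finger parallel gripper is mounted at the origin on the work surface. World frame = base frame: x ahead of the robot, y to its left, z up, the work surface at z = 0. Lengths are in m, angles in degrees, forces in N, time in s.
With the tool pointing down it reaches from about 0.35 to 0.9 m from the base axis. Payload 19.9 kg.
Tool frame: the origin (TCP) lies between the finger pads; the fingertips stand 14 mm ahead of it and the grasp point (between the pads) lies 5 mm behind it; z points along the fingers, y is the line along which they close (so a half turn about z gives the same grasp; the last joint's range is limited). The gripper opens to 94 mm and grips with 3 to 60 N. Pads are 16 mm wide; open, the fingers measure 119 mm over their backs; the gripper's body (75 mm by 177 mm) begins 78 mm behind the grasp point.
Start: joints at [65.46, 23.915, -0.59, 92.452, 0.269, 63.638, -3.037], TCP at [0.236, -0.579, 0.219] pointing down, gripper open.
Joint ranges: [-161.28, 161.28], [-22.2, 115.67], [-73.04, 71.86], [3.21, 147.25], [-68.34, 248.33], [10.77, 114.83], [-161.83, 161.83]. Speed limits (degrees/s): [108.29, 108.29, 136.94, 136.94, 172.46, 172.46, 172.46].

### API

Orientations are given as [roll, pitch, yaw] about the fixed x, y, z axes, in that order (R = Rz(yaw) Ry(pitch) Rx(roll)).
In Python, from cell import bot gives the robot as it stands.
- The arm moves only by the tool apply_moves, never from a script. Its argument "targets" is text: rows parted by semicolons, each of 5 numbers parted by spaces: the shift along the world's x, y, z in mm, then the turn about the world's z in rad, then the closure in counts, from 0 (fully open) to 255 (shut). In form: x y z twist grip; .... A call has exactly 8 rows; each row is the pose to reach, as a shift and turn from the pose commanded when the call began; what a row does not reach only later rows make up. A row lasts 1/12 s, in which the tool goes at most 41.7 mm and 7.16 degrees, less where a joint would pass 70% of its speed; a pose out of reach is approached as far as the arm can. A call with a gripper value outside its range is refused whole. The fingers move at their own pace and stop on an object; "force" is the grip in N (left out, the last holds). Time passes only in rows, so rows that repeat a pose let the fingers close, or fill a call up. It gives the time, the measured TCP pose, the force, the opening and the grip force at its end, in the units of the state.
- bot.sense(): the state, without advancing time (a new reading comes with each control period).
- bot.read_camera(name): name is "side" or "top"; returns the picture (400x640x3 uint8, blue, green, red); there is no depth.
- bot.get_calibration(name): a dict with "vertical_fov" (degrees; the focal length in pixels is half the picture's height over the tangent of half this angle, whatever the lens; pixels are square), "cx", "cy" (the principal point, pixels), "distortion" ([k1, k2, p1, p2, k3] as OpenCV has them; the pictures are not rectified), "eye" and "rotation" of the camera in the world. Camera axes: x right, y down, z forward; pixel columns grow to the right and rows downward; lengths in m; the calibration is good to about 2 mm. A picture is of the moment at which its call begins. get_calibration takes no time and is no camera call.
- bot.finish_job(): hands the job in; it is judged then, once.
The state is a dict: "clock": time; "joint_positions": joint angles; "joint_vel": joint speeds; "effort": joint torques, N m; "position": TCP position; "ee_rot": TCP orientation; "contact_force": force on the tool from outside, world axes, zero at the start; "torque": the same for the moment, N m; "opening": opening from 0.0 (shut) to 1.0 (fully open); "gripper_force": force on a finger pad.
Only numpy, scipy, OpenCV 4.12 (cv2) and the standard library are available. Lean on these libraries where they do the work, as an engineer would, in place of code of your own. Each camera call takes 0.05 s, during which the arm holds its last target. There are 200 camera calls.

## Working session

There is one attempt and no reset: what is moved stays moved. The work goes in short steps, Python scripts to look and compute and a tool call to move; the robot and the scene stay as the last step left them, time stands still between calls to the robot, and variables do not carry over. Pictures are saved under pics/ and viewed, at most 10 in all, crops included, and the job is handed in when it is done.

Besides the shell and the picture viewer there is one more tool, called after "Call:" by a JSON object that holds its "fn" and its "kwargs", one argument or row to a line. apply_moves: Moves the arm, as the interface text tells. Its arguments: {"type":"object","properties":{"targets":{"type":"string"},"force":{"type":"number"}},"required":["targets"]}

```bash
mkdir -p pics; python3 - <<'E'
from cell import bot
import cv2
for n in("side","top"):
    cv2.imwrite(f"pics/{n}0.png",bot.read_camera(n)); print(bot.get_calibration(n))
s=bot.sense(); print(s)
E
```

```text
{'vertical_fov': 56.180726848085385, 'cx': 321.5179131616097, 'cy': 198.9177881086892, 'distortion': array([0.02768426, 0.        , 0.        , 0.        , 0.        ]), 'eye': array([0.54678978, 0.67769803, 0.72840744]), 'rotation': array([-1.30598269e+02,  1.70158160e-01, -1.73430069e+02])}
{'vertical_fov': 57.754802238768214, 'cx': 316.1016732079323, 'cy': 196.52153423305526, 'distortion': array([-0.08521746,  0.        ,  0.        ,  0.        ,  0.        ]), 'eye': array([ 0.58090357, -0.03372949,  0.97264819]), 'rotation': array([-176.72041618,    0.47367009,  -90.99414283])}
{'clock': 0.1, 'joint_positions': array([65.46075194, 23.94396942, -0.58943737, 92.48106167,  0.26975277,
       63.64003635, -3.03806215]), 'joint_vel': array([ 0.02480908, -0.11407522, -0.05033949, -0.15534919, -0.02772808,
       -0.05964285, -0.04163407]), 'effort': array([ 4.86710214e-04, -8.52583694e+01,  6.39216676e-01, -4.26688921e+01,
       -4.90119040e-02,  1.63667067e-02,  1.54521643e-05]), 'position': array([ 0.23561783, -0.57853306,  0.21890243]), 'ee_rot': array([-1.79936520e+02,  5.72792348e-03,  2.21599449e+01]), 'contact_force': array([0.7724475 , 1.08129056, 0.22852504]), 'torque': array([-0.05321794, -0.0043563 , -0.04918585]), 'gripper_force': 0.0, 'opening': 1.0004731867251053}
```

View pics/top0.png

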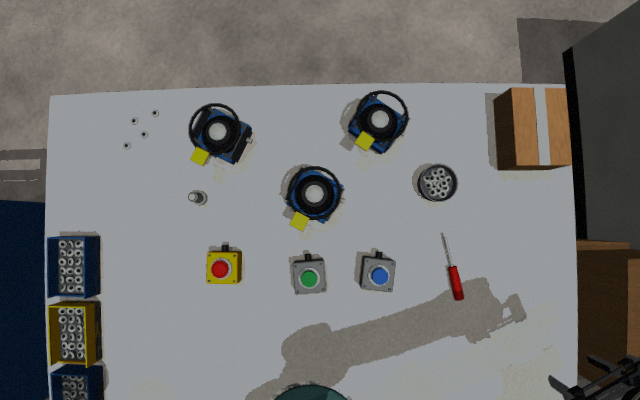

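View pics/side0.png

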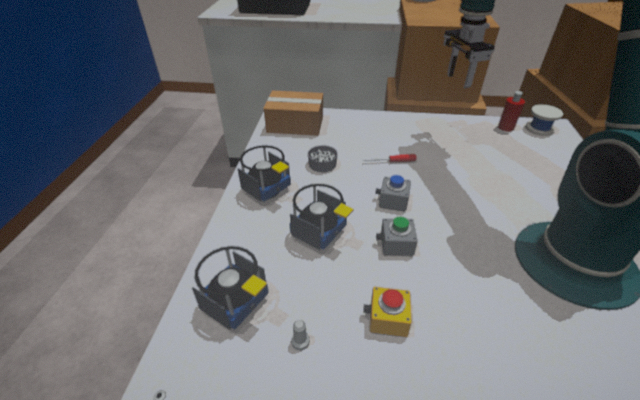

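Top view: three die units with yellow tabs at about (200,157), (365,142) and (298,222). The robot base is at bottom centre, near (315,395), so the nearest unit is the one centred at (315,193) with its tab at (298,222). The blue cap is at (379,275), green at (309,279) and red at (220,268). The side view matches: nearest unit's tab (343,211), blue (397,182), green (401,224), red (392,299).

```bash
cat > h.py <<'E'
import cv2, numpy as np
from cell import bot
from scipy.spatial.transform import Rotation as Ro
def ray(n,p):
    c=bot.get_calibration(n); f=200/np.tan(np.radians(c["vertical_fov"]/2))
    K=np.array([[f,0,c["cx"]],[0,f,c["cy"]],[0,0,1]])
    u=cv2.undistortPoints(np.array([[p]],float),K,c["distortion"])[0,0]
    return c["eye"],Ro.from_euler("xyz",c["rotation"],degrees=True).apply([u[0],u[1],1])
def plane(n,p,z):
    e,d=ray(n,p); return e+d*(z-e[2])/d[2]
def two(p,q):
    (a,d),(b,g)=ray("top",p),ray("side",q)
    t=np.linalg.lstsq(np.c_[d,-g],b-a,rcond=None)[0]
    A,B=a+d*t[0],b+g*t[1]; return (A+B)/2,np.linalg.norm(A-B)
HUE={"tab":(22,38),"blue":(100,125),"green":(50,80),"red":(-8,8)}
def blob(im,name,p,r=22):
    h=cv2.cvtColor(im,cv2.COLOR_BGR2HSV).astype(int); H=(h[...,0]+90)%180-90 if name=="red" else h[...,0]
    m=((H>=HUE[name][0])&(H<=HUE[name][1])&(h[...,1]>130)&(h[...,2]>70)).astype(np.uint8)
    w=np.zeros_like(m); cv2.circle(w,p,r,1,-1)
    n,l,s,c=cv2.connectedComponentsWithStats(m*w)
    i=1+np.argmax(s[1:,4]); return c[i],s[i,4]
E
python3 - <<'E'
from h import *
T,S=cv2.imread("pics/top0.png"),cv2.imread("pics/side0.png")
for n,p,q,z in(("tab",(298,222),(343,211),.128),("tab",(200,157),(255,285),.128),("tab",(365,142),(281,168),.128),("blue",(379,275),(397,182),.086),("green",(309,279),(401,224),.086),("red",(220,268),(392,299),.084)):
    a,na=blob(T,n,p);b,nb=blob(S,n,q,16)
    X,e=two(a,b); print(n,a.round(1),na,b.round(1),nb,"top",plane("top",a,z).round(4),"side",plane("side",b,z).round(4),"two",X.round(4),e.round(4))
a=cv2.resize(T[150:310,190:410],None,fx=3,fy=3,interpolation=2); cv2.imwrite("pics/crop1.png",a)
E
```

```text
tab [299.1 220.7] 227 [342.7 210. ] 154 top [0.5737 0.0129 0.128 ] side [0.574  0.0166 0.128 ] two [0.5739 0.0131 0.1248] 0.0005
tab [199.5 155.8] 216 [253.6 285. ] 303 top [0.7314 0.248  0.128 ] side [0.7302 0.2514 0.128 ] two [0.7316 0.249  0.1247] 0.0008
tab [364.2 140.5] 233 [279.4 166.7] 123 top [ 0.7598 -0.1435  0.128 ] side [ 0.7586 -0.1399  0.128 ] two [ 0.7601 -0.1439  0.1251] 0.0007
blue [379.7 275.9] 199 [396.8 179.3] 78 top [ 0.4358 -0.1784  0.086 ] side [ 0.4346 -0.1739  0.086 ] two [ 0.4345 -0.1791  0.0819] 0.0013
green [308.4 278.6] 188 [400.6 221.9] 101 top [ 0.4325 -0.0052  0.086 ] side [ 0.4317 -0.0022  0.086 ] two [ 0.4316 -0.0051  0.0832] 0.0008
red [219.3 268.9] 226 [392.4 298. ] 268 top [0.4582 0.2134 0.084 ] side [0.4578 0.2197 0.084 ] two [0.4571 0.2152 0.0776] 0.0004
```

View pics/crop1.png

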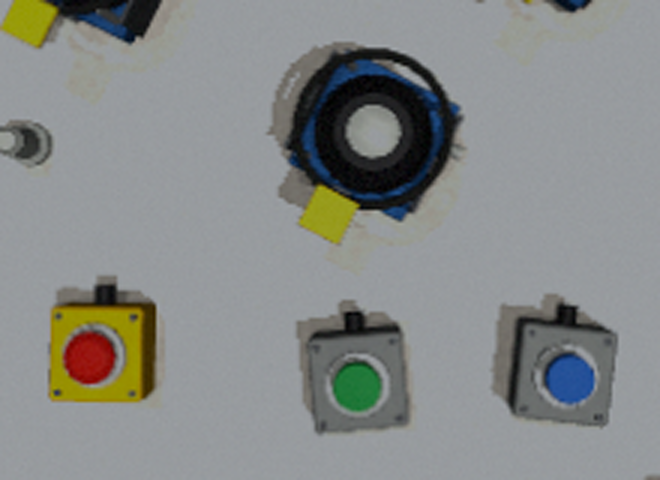

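The crop confirms the choice. The nearest unit's yellow tab is at crop (330,214), radially offset from the ring centre (372,130). Green is at (357,387), blue at (570,378), red at (90,357) and the punch at (25,143). Targets in m: tab (0.574, 0.014), blue (0.435, -0.177), green (0.432, -0.004). I'll close the fingers and go above the tab, turning the tool to line up with it.

Call:
{"fn": "apply_moves", "kwargs": {
  "targets": "8 15 0 -0.05 255; 24 42 0 -0.15 255; 42 73 0 -0.25 255; 60 104 0 -0.35 255; 78 135 0 -0.45 255; 96 166 0 -0.55 255; 114 197 0 -0.65 255; 132 228 0 -0.75 255",
  "force": 10
}}

```text
clock: 0.77
position: [0.3682, -0.3491, 0.2193]
ee_rot: [-180.0, 0.0, -21.1]
contact_force: [1.6, 1.2, 0.6]
opening: 0.47
gripper_force: 0.0
```

Call:
{"fn": "apply_moves", "kwargs": {
  "targets": "18 31 0 -0.1 255; 36 62 0 -0.1 255; 54 93 0 -0.1 255; 72 124 0 -0.1 255; 90 155 0 -0.1 255; 108 186 0 -0.1 255; 126 217 0 -0.1 255; 144 248 0 -0.1 255"
}}

```text
clock: 1.43
position: [0.5122, -0.1011, 0.2194]
ee_rot: [-180.0, 0.0, -26.5]
contact_force: [1.0, -1.0, -0.7]
opening: 0.007
gripper_force: 0.0
```

Call:
{"fn": "apply_moves", "kwargs": {
  "targets": "16 29 0 0 255; 31 58 0 0 255; 45 84 0 0 255; 56 104 0 0 255; 62 115 -15 0 255; 62 115 -30 0 255; 62 115 -40 0 255; 62 115 -40 0 255"
}}

```text
clock: 2.1
position: [0.5725, 0.0118, 0.1772]
ee_rot: [179.9, 0.2, -26.5]
contact_force: [-0.3, 0.4, -0.5]
opening: 0.004
gripper_force: 0.0
```

```bash
python3 - <<'E'
from h import *
T,S=bot.read_camera("top"),bot.read_camera("side")
f=lambda a:cv2.resize(a,None,fx=3,fy=3,interpolation=2)
cv2.imwrite("pics/c2.png",np.hstack([f(T[150:290,240:370]),f(S[120:260,280:410])]))
s=bot.sense();print(s["clock"],s["position"],s["contact_force"])
E
```

```text
2.2 [0.57355672 0.01161432 0.17952037] [ 0.27802212 -0.80575044  0.40156355]
```

View pics/c2.png

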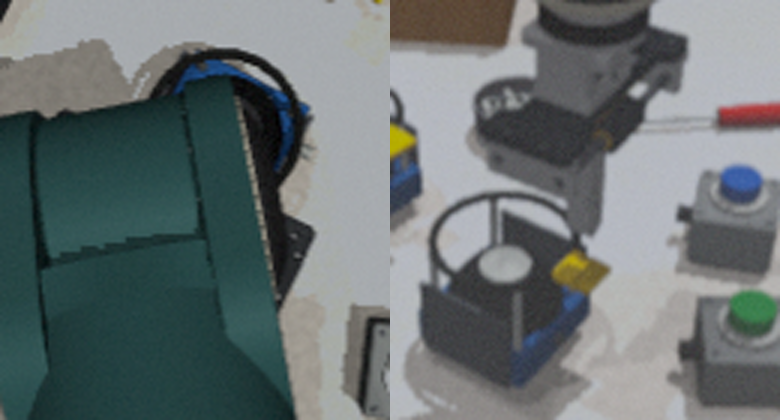

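Left (top view): the arm hides the tab. Right (side view): the closed fingertips at crop (585,232) stand right above the yellow tab at (582,270). I'll descend in small steps.

Call:
{"fn": "apply_moves", "kwargs": {
  "targets": "0 1 -8 0 255; 0 1 -17 0 255; 0 1 -25 0 255; 0 1 -31 0 255; 0 1 -34 0 255; 0 1 -36 0 255; 0 1 -38 0 255; 0 1 -40 0 255"
}}

```text
clock: 2.87
position: [0.5737, 0.0132, 0.1395]
ee_rot: [-180.0, 0.0, -26.5]
contact_force: [-2.5, 0.1, 3.7]
opening: 0.005
gripper_force: 1.6
```

Call:
{"fn": "apply_moves", "kwargs": {
  "targets": "0 0 -2 0 255; 0 0 -3 0 255; 0 0 -4 0 255; 0 0 -5 0 255; 0 0 -6 0 255; 0 0 -7 0 255; 0 0 -7 0 255; 0 0 -7 0 255"
}}

```text
clock: 3.53
position: [0.5739, 0.0132, 0.1324]
ee_rot: [-180.0, -0.0, -26.5]
contact_force: [0.1, -0.5, -0.2]
opening: 0.001
gripper_force: 0.0
```

Call:
{"fn": "apply_moves", "kwargs": {
  "targets": "0 0 -0.5 0 255; 0 0 -1 0 255; 0 0 -1.5 0 255; 0 0 -2 0 255; 0 0 -2 0 255; 0 0 -2 0 255; 0 0 -2 0 255; 0 0 -2 0 255"
}}

```text
clock: 4.2
position: [0.574, 0.0132, 0.1305]
ee_rot: [-180.0, -0.0, -26.5]
contact_force: [1.6, 0.3, 2.2]
opening: 0.006
gripper_force: 1.6
```

```bash
python3 - <<'E'
from h import *
S0=cv2.imread("pics/side0.png");S=bot.read_camera("side")
f=lambda a:cv2.resize(a[170:270,280:370],None,fx=4,fy=4,interpolation=2)
cv2.imwrite("pics/c3.png",np.hstack([f(S0),f(S)]))
s=bot.sense();print(s["clock"],s["position"],s["contact_force"])
E
```

```text
4.25 [0.57395252 0.01320397 0.13049727] [2.44142038 0.61293956 3.19808604]
```

View pics/c3.png

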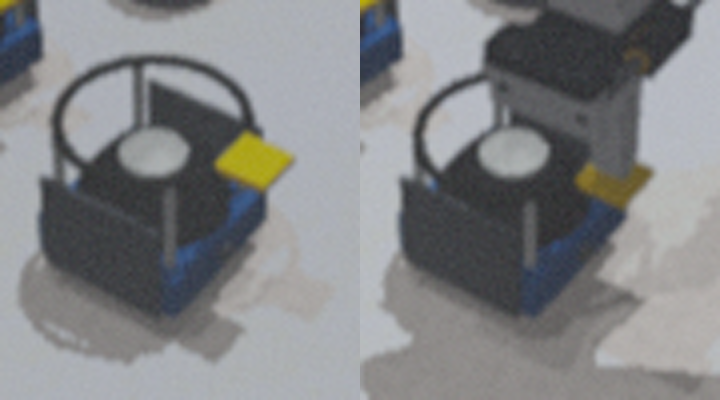

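The ring and tab are visibly lower: the tab's right corner moved from crop row 158 to 175, about 11 mm. The block has not moved. I'll lift and go above blue.

Call:
{"fn": "apply_moves", "kwargs": {
  "targets": "0 0 5 0 255; 0 0 18 0 255; 0 0 35 0 255; -8 -11 45 0 255; -25 -35 50 0 255; -45 -62 50 0 255; -65 -89 50 0 255; -85 -116 45 0 255"
}}

```text
clock: 4.92
position: [0.4878, -0.1038, 0.1762]
ee_rot: [-180.0, -0.0, -26.5]
contact_force: [0.6, 0.0, 0.7]
opening: 0.004
gripper_force: 0.0
```

Call:
{"fn": "apply_moves", "kwargs": {
  "targets": "-18 -25 -5 0 255; -35 -48 -15 0 255; -47 -65 -25 0 255; -53 -73 -35 0 255; -54 -75 -45 0 255; -54 -75 -53 0 255; -54 -75 -55 0 255; -54 -75 -55 0 255"
}}

```text
clock: 5.58
position: [0.4352, -0.1765, 0.1198]
ee_rot: [-180.0, 0.1, -26.4]
contact_force: [-0.0, -0.8, -0.1]
opening: 0.002
gripper_force: 0.0
```

```bash
python3 - <<'E'
from h import *
T,S=bot.read_camera("top"),bot.read_camera("side")
for n,im,p,r,z in(("tab",S,(342,214),14,.128),("tab",T,(299,221),22,.128),("green",T,(309,279),22,.086),("green",S,(401,222),16,.086),("blue",S,(397,180),16,.086),("red",T,(220,268),22,.084)):
    try: print(n,*blob(im,n,p,r))
    except Exception as e: print(n,e)
f=lambda a:cv2.resize(a,None,fx=3,fy=3,interpolation=2)
cv2.imwrite("pics/c4.png",f(S[120:270,280:450]))
s=bot.sense();print(s["clock"],s["position"],s["contact_force"])
E
```

```text
tab [342.82608696 213.72049689] 161
tab [299.37104072 220.77375566] 221
green [308.54395604 278.93956044] 182
green [396.75 224.75] 4
blue [395.0625 177.3125] 16
red [219.36123348 268.8722467 ] 227
5.6833 [ 0.43545253 -0.1769501   0.120575  ] [-0.63546658 -0.12505017  0.80088707]
```

View pics/c4.png

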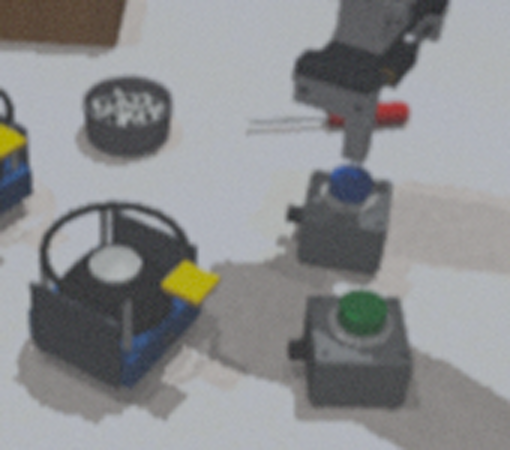

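The tab stays down: its side-view centroid has shifted +3.7 px, about 13 mm. The fingertips at crop (357,158) are over the blue cap at (350,180), and green, red and the die unit are unmoved. I'll press blue.

Call:
{"fn": "apply_moves", "kwargs": {
  "targets": "0 0 -6 0 255; 0 0 -12 0 255; 0 0 -16 0 255; 0 0 -18 0 255; 0 0 -20 0 255; 0 0 -21 0 255; 0 0 -22 0 255; 0 0 -23 0 255"
}}

```text
clock: 6.35
position: [0.4347, -0.1778, 0.0975]
ee_rot: [-180.0, 0.0, -26.5]
contact_force: [-1.9, 1.8, 3.7]
opening: 0.01
gripper_force: 1.7
```

Call:
{"fn": "apply_moves", "kwargs": {
  "targets": "0 0 -1.5 0 255; 0 0 -3 0 255; 0 0 -4.5 0 255; 0 0 -6 0 255; 0 0 -7.5 0 255; 0 0 -9 0 255; 0 0 -9 0 255; 0 0 -9 0 255"
}}

```text
clock: 7.02
position: [0.435, -0.1779, 0.0883]
ee_rot: [-180.0, -0.0, -26.5]
contact_force: [-1.1, -0.7, 0.6]
opening: 0.003
gripper_force: 0.0
```

Blue is pressed about 11.7 mm. I'll lift and move over green.

Call:
{"fn": "apply_moves", "kwargs": {
  "targets": "0 0 5 0 255; 0 0 18 0 255; 0 0 32 0 255; 0 10 42 0 255; 0 35 45 0 255; 0 63 45 0 255; 0 91 45 0 255; -1 119 45 0 255"
}}

```text
clock: 7.68
position: [0.4337, -0.057, 0.1339]
ee_rot: [-180.0, -0.1, -26.5]
contact_force: [0.4, -0.1, 0.7]
opening: 0.007
gripper_force: 0.0
```

Call:
{"fn": "apply_moves", "kwargs": {
  "targets": "-1 25 0 0 255; -2 43 -2 0 255; -2 52 -5 0 255; -2 55 -9 0 255; -2 55 -12 0 255; -2 55 -13 0 255; -2 55 -13 0 255; -2 55 -13 0 255"
}}

```text
clock: 8.35
position: [0.4318, -0.0047, 0.1203]
ee_rot: [180.0, 0.0, -26.6]
contact_force: [-0.2, -0.4, -0.1]
opening: 0.003
gripper_force: 0.0
```

```bash
python3 - <<'E'
from h import *
T,S=bot.read_camera("top"),bot.read_camera("side")
for n,im,p,r in(("tab",S,(342,214),14),("blue",T,(379,275),22),("blue",S,(397,181),16)):
    try: print(n,*blob(im,n,p,r))
    except Exception as e: print(n,e)
f=lambda a:cv2.resize(a,None,fx=3,fy=3,interpolation=2)
cv2.imwrite("pics/c5.png",f(S[120:270,280:450]))
s=bot.sense();print(s["clock"],s["position"],s["contact_force"])
E
```

```text
tab [342.64285714 213.66233766] 154
blue [378.99468085 275.21808511] 188
blue attempt to get argmax of an empty sequence
8.45 [ 0.43184476 -0.00438415  0.12048851] [ 0.32958117 -0.35294968  0.37606386]
```

View pics/c5.png

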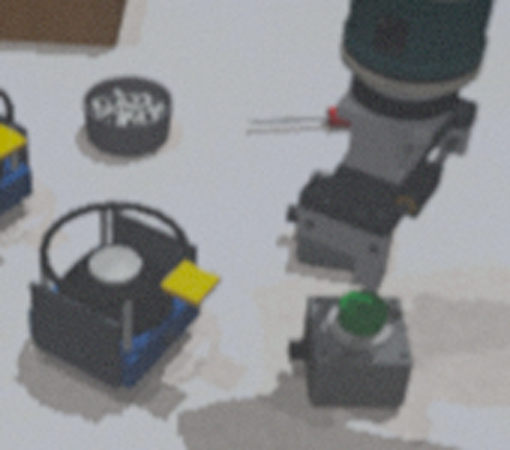

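The fingertips at crop (370,285) stand over the green cap at (362,308). The tab is still down, and blue's top-view centroid has moved only 0.9 px inward, as a lowered cap would. I'll press green.

Call:
{"fn": "apply_moves", "kwargs": {
  "targets": "1 0 -6 0 255; 1 0 -12 0 255; 1 0 -16 0 255; 1 0 -18 0 255; 1 0 -20 0 255; 1 0 -21 0 255; 1 0 -22 0 255; 1 0 -23 0 255"
}}

```text
clock: 9.12
position: [0.4326, -0.0038, 0.0974]
ee_rot: [180.0, 0.0, -26.5]
contact_force: [-3.0, -0.1, 3.3]
opening: 0.003
gripper_force: 1.7
```

Call:
{"fn": "apply_moves", "kwargs": {
  "targets": "0 0 -1.5 0 255; 0 0 -3 0 255; 0 0 -4.5 0 255; 0 0 -6 0 255; 0 0 -7.5 0 255; 0 0 -9 0 255; 0 0 -9 0 255; 0 0 -9 0 255"
}}

```text
clock: 9.78
position: [0.433, -0.0038, 0.0884]
ee_rot: [-180.0, -0.0, -26.5]
contact_force: [0.5, -0.1, 0.5]
opening: 0.005
gripper_force: 0.0
```

Call:
{"fn": "apply_moves", "kwargs": {
  "targets": "0 0 5 0 255; 0 0 18 0 255; 0 0 40 0 255; 0 0 70 0 255; 0 -20 100 0 255; 0 -50 120 0 255; 0 -85 130 0 255; 0 -120 130 0 255"
}}

```text
clock: 10.45
position: [0.4338, -0.1253, 0.2216]
ee_rot: [-179.9, -0.3, -26.5]
contact_force: [1.9, -0.1, 0.6]
opening: 0.007
gripper_force: 0.0
```

Call:
{"fn": "apply_moves", "kwargs": {
  "targets": "-5 -35 0 0 255; -10 -70 0 0 255; -15 -105 0 0 255; -20 -140 0 0 255; -25 -170 0 0 255; -30 -190 0 0 255; -30 -200 0 0 255; -30 -200 0 0 255"
}}

```text
clock: 11.12
position: [0.4024, -0.3256, 0.2186]
ee_rot: [180.0, -0.0, -26.7]
contact_force: [0.1, 0.2, 0.1]
opening: 0.005
gripper_force: 0.0
```

```bash
python3 - <<'E'
from h import *
T,S=bot.read_camera("top"),bot.read_camera("side")
T0,S0=cv2.imread("pics/top0.png"),cv2.imread("pics/side0.png")
for n,p,q in(("tab",(298,222),(343,213)),("blue",(379,275),(397,182)),("green",(309,279),(401,224)),("red",(220,268),(392,299))):
  for i,p,r in((T0,p,22),(T,p,22),(S0,q,16),(S,q,16)):
    try: a,k=blob(i,n,p,r);print(n,a.round(1),k,end=" ")
    except Exception as e: print(n,"none",end=" ")
  print()
f=lambda a:cv2.resize(a[165:260,280:430],None,fx=4,fy=3,interpolation=2)
cv2.imwrite("pics/c6.png",np.vstack([f(S0),f(S)]))
s=bot.sense();print(s["clock"],s["position"],s["contact_force"])
E
```

```text
tab [299.1 220.7] 227 tab [299.4 220.8] 220 tab [342.7 210. ] 154 tab [342.6 213.7] 154 
blue [379.7 275.9] 199 blue [379.  275.2] 186 blue [396.8 179.3] 78 blue [392. 181.] 3 
green [308.4 278.6] 188 green [308.7 277.8] 180 green [400.6 221.9] 101 green [400.  225.5] 108 
red [219.3 268.9] 226 red [219.3 268.9] 228 red [392.4 298. ] 268 red [392.4 298.1] 272 
11.2167 [ 0.40318633 -0.32295452  0.2185059 ] [-0.65478682  0.45583278 -0.39727639]
```

View pics/c6.png

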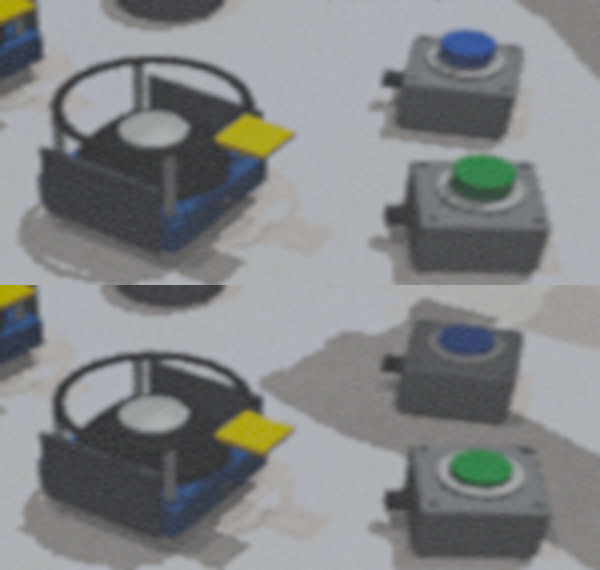

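The before (upper) and after (lower) pictures show the ring, the blue cap at (467,340) and the green cap at (480,467) all clearly down. The boxes have not moved and red is unchanged, so I'm handing in.

```bash
python3 -c "
from cell import bot
print(bot.finish_job())"
```

```text
the job is handed in; nothing more can be done
None
```

I pressed the guard ring, then blue, then green, each down about 11–12 mm of its 14 mm and staying down; the red stop button, the boxes and the die unit did not move in the camera checks, and the job was handed in at about 11 s.

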